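# Click the filler pail's lid shut all the way round

### The job

The lid of the wood-filler pail is only half on: some sections of its blue rim still stand up and the filler would dry out. Press down on each raised section of the rim with your fingertips until it clicks shut and the whole rim is flush, leaving the pail standing where it is. Do not lift or carry anything, and leave the tools and wood beside it alone.

Things in the scene. Friction and masses are not known exactly. Their poses are not given: they have to be found in the camera images.
- pail: small round white plastic pail of wood filler, heavy (about 2 kg), standing loose on the worktop, 117 mm high with its lid shut, 156 mm across at the blue lid; tan label, wire bail with a black grip hanging down one side. Origin at the centre of the underside, z up; x points to the bail grip. Rim section k is centred (k-1) x 60 degrees from x, counter-clockwise seen from above.
- lid_middle (a point): centre of the blue lid, on its hexagonal middle panel, 4 mm lower than the rim and already seated. Slits divide the rim round it into six sections, each about 74 mm long outside and 28 mm wide, folding at a straight groove 50 mm from here, with a sprung catch tab in the middle of its outer edge. Two or three sections are already shut, the others stand up.
- section_1 (a joint): fold angle in rad of rim section 1: 0 standing up (outer edge about 9 mm too high), about 0.32 clicked shut, flush with its neighbours. Pressed on the rim it resists with up to about 8 N over the first 4 mm, then its catch snaps over the pail's rolled rim and it goes home by itself, to a firm stop that gives 1 mm per 4 N. It stays at one end or the other.
- section_1_rim (a point): point on top of the outer rim of section 1, at mid-length, 72.5 mm out from the lid's centre: the place to press. Moves with the section; shut, it lies 116.5 mm above the pail's underside.
- section_2 (a joint): fold angle in rad of rim section 2: 0 standing up (outer edge about 9 mm too high), about 0.32 clicked shut, flush with its neighbours. Pressed on the rim it resists with up to about 8 N over the first 4 mm, then its catch snaps over the pail's rolled rim and it goes home by itself, to a firm stop that gives 1 mm per 4 N. It stays at one end or the other.
- section_2_rim (a point): point on top of the outer rim of section 2, at mid-length, 72.5 mm out from the lid's centre: the place to press. Moves with the section; shut, it lies 116.5 mm above the pail's underside.
- section_3 (a joint): fold angle in rad of rim section 3: 0 standing up (outer edge about 9 mm too high), about 0.32 clicked shut, flush with its neighbours. Pressed on the rim it resists with up to about 8 N over the first 4 mm, then its catch snaps over the pail's rolled rim and it goes home by itself, to a firm stop that gives 1 mm per 4 N. It stays at one end or the other.
- section_3_rim (a point): point on top of the outer rim of section 3, at mid-length, 72.5 mm out from the lid's centre: the place to press. Moves with the section; shut, it lies 116.5 mm above the pail's underside.
- section_4 (a joint): fold angle in rad of rim section 4: 0 standing up (outer edge about 9 mm too high), about 0.32 clicked shut, flush with its neighbours. Pressed on the rim it resists with up to about 8 N over the first 4 mm, then its catch snaps over the pail's rolled rim and it goes home by itself, to a firm stop that gives 1 mm per 4 N. It stays at one end or the other.
- section_4_rim (a point): point on top of the outer rim of section 4, at mid-length, 72.5 mm out from the lid's centre: the place to press. Moves with the section; shut, it lies 116.5 mm above the pail's underside.
- section_5 (a joint): fold angle in rad of rim section 5: 0 standing up (outer edge about 9 mm too high), about 0.32 clicked shut, flush with its neighbours. Pressed on the rim it resists with up to about 8 N over the first 4 mm, then its catch snaps over the pail's rolled rim and it goes home by itself, to a firm stop that gives 1 mm per 4 N. It stays at one end or the other.
- section_5_rim (a point): point on top of the outer rim of section 5, at mid-length, 72.5 mm out from the lid's centre: the place to press. Moves with the section; shut, it lies 116.5 mm above the pail's underside.
- section_6 (a joint): fold angle in rad of rim section 6: 0 standing up (outer edge about 9 mm too high), about 0.32 clicked shut, flush with its neighbours. Pressed on the rim it resists with up to about 8 N over the first 4 mm, then its catch snaps over the pail's rolled rim and it goes home by itself, to a firm stop that gives 1 mm per 4 N. It stays at one end or the other.
- section_6_rim (a point): point on top of the outer rim of section 6, at mid-length, 72.5 mm out from the lid's centre: the place to press. Moves with the section; shut, it lies 116.5 mm above the pail's underside.
- tape_measure: blue tape measure, 82x44x68 mm, bystander; origin at the centre of the underside
- screwdriver: yellow-handled screwdriver lying down, 193x33x35 mm, bystander; origin under its middle, x along it
- sanding_block: grey sanding block, 116x68x37 mm, bystander; origin at the centre of the underside
- offcut: light wood offcut, 140x45x19 mm, bystander; origin at the centre of the underside

How it is judged:
By the outcome, as a careful person would: the job done as asked, in the order asked, and still so for the second after the job is handed in, with the robot touching nothing.
It also fails if it takes over 42 s, if anything falls off the work surface, if the arm or the gripper's body presses on something with over 40 N, if the wrist force passes 120 N, or if a joint passes its speed limit or range.

### The arm

A 7-joint arm with a two-finger parallel gripper is mounted at the origin on a cart in front of the work surface, level with it; the furniture and walls round the work are solid. World frame = base frame: x ahead of the robot, y to its left, z up, the work surface at z = 0. Lengths are in m, angles in rad, forces in N, time in s.
With the tool pointing down it reaches from about 0.35 to 0.9 m from the base axis. Payload 7.2 kg.
Tool frame: the origin (TCP) lies midway between the tips of the shut fingers; the grasp point (between the pads) lies 19 mm behind it; z points along the fingers, y is the line along which they close (so a half turn about z gives the same grasp; the last joint's range is limited). The gripper opens to 85 mm and grips with 20 to 120 N. Pads are 22 mm wide; open, the fingers measure 114 mm over their backs; the gripper's body (76 mm by 85 mm) begins 54 mm behind the grasp point. The pads swing forward as they close: fully open they stand 13 mm farther back than shut.
Start: joints at [-1.209, 0.411, -0.013, 1.596, 0.006, 1.134, -0.082], TCP at [0.26, 0.568, 0.231] pointing down, gripper open.
Joint ranges: [-2.95, 2.95], [-0.29, 1.99], [-1.47, 1.44], [0.14, 2.54], [-1.03, 4.17], [0.13, 1.85], [-2.86, 2.86]. Speed limits (rad/s): [2.39, 2.39, 3.01, 3.01, 3.14, 3.14, 3.14].

### API

Orientations are given as [roll, pitch, yaw] about the fixed x, y, z axes, in that order (R = Rz(yaw) Ry(pitch) Rx(roll)).
In Python, from rig import manip gives the robot as it stands.
- The arm moves only by the tool drive_tool, never from a script. Its argument "moves" is a list of rows, each an object with "slide": the shift along the tool's x, y, z in m, a list of three; "turn": the turn, a rotation vector about the tool's x, y, z in degrees, a list of three. A call has 1 to 10 rows; each row is the pose to reach, as a shift and turn from the pose commanded when the call began, along the tool's axes at that moment; what a row does not reach only later rows make up. A row lasts 1/12 s, in which the tool goes at most 41.7 mm and 7.16 degrees, less where a joint would pass 70% of its speed; a pose out of reach is approached as far as the arm can. A call with a gripper value outside its range is refused whole. "gripper" is the opening, from 0 (shut) to 1 (fully open), set as the call begins (left out, the last holds). The fingers move at their own pace and stop on an object; "newtons" is the grip in N (left out, the last holds). Time passes only in rows, so rows that repeat a pose let the fingers close. It gives the time, the measured TCP pose, the force, the opening and the grip force at its end, in the units of the state.
- manip.get_state(): the state, without advancing time (a new reading comes with each control period).
- manip.capture(name): name is "scene" or "top" or "wrist"; returns the picture (480x640x3 uint8, blue, green, red); there is no depth.
- manip.camera_model(name): a dict with "fovy" (degrees; the focal length in pixels is half the picture's height over the tangent of half this angle, whatever the lens; pixels are square), "cx", "cy" (the principal point, pixels), "D" ([k1, k2, p1, p2, k3] as OpenCV has them; the pictures are not rectified), "origin" and "orientation" of the camera in the world. Camera axes: x right, y up, looking along -z (the intrinsics and any distortion apply to the point x, -y, -z); pixel columns grow to the right and rows downward; lengths in m; the calibration is good to about 2 mm. A picture is of the moment at which its call begins: read the wrist's pose just before it. camera_model takes no time and is no camera call; for the wrist camera it gives the pose at the moment of the call.
- manip.finish_job(): hands the job in; it is judged then, once.
The state is a dict: "time": time; "joints": joint angles; "dq": joint speeds; "joint_torque": joint torques, N m; "tool_pos": TCP position; "orientation": TCP orientation; "force": force on the tool from outside, world axes, zero at the start; "ft_torque": the same for the moment, N m; "width": opening from 0.0 (shut) to 1.0 (fully open); "finger_force": force on a finger pad.
Only numpy, scipy, OpenCV 4.12 (cv2) and the standard library are available. Lean on these libraries where they do the work, as an engineer would, in place of code of your own. Each camera call takes 0.05 s, during which the arm holds its last target. There are 200 camera calls.

## Working session

There is one attempt and no reset: what is moved stays moved. The work goes in short steps, Python scripts to look and compute and a tool call to move; the robot and the scene stay as the last step left them, time stands still between calls to the robot, and variables do not carry over. Pictures are saved under pics/ and viewed, at most 10 in all, crops included, and the job is handed in when it is done.

Besides the shell and the picture viewer there is one more tool, called after "Emit:" as name(argument=value, ...) on one line, values as JSON. drive_tool: Moves the arm, as the interface text tells. Its arguments: {"type":"object","properties":{"moves":{"type":"array"},"gripper":{"type":"number"},"newtons":{"type":"number"}},"required":["moves"]}

```bash
mkdir -p pics; python3 - <<'E'
from rig import manip
import cv2
s=manip.get_state();print(s)
for n in ("scene","top"):
    cv2.imwrite(f"pics/{n}.png",manip.capture(n));print(manip.camera_model(n))
E
```

```text
{'time': 0.0, 'joints': array([-1.20922381,  0.41190394, -0.01274688,  1.5970604 ,  0.00560441,
        1.13429193, -0.08220285]), 'dq': array([-0.00020845,  0.00026286,  0.00086329,  0.0004812 , -0.00089385,
        0.00193885, -0.00037721]), 'joint_torque': array([-1.67577120e-03, -6.00608969e+01,  6.81255721e-01, -2.99414670e+01,
        1.38026397e-02,  1.03293816e-02, -2.26307693e-07]), 'tool_pos': array([0.26022623, 0.5676959 , 0.23044367]), 'orientation': array([-3.13996812e+00,  1.05635020e-04,  2.71187592e+00]), 'force': array([ 0.2058363 ,  0.53601911, -0.11181936]), 'ft_torque': array([0.02236415, 0.03884131, 0.03423075]), 'finger_force': 0.0, 'width': 0.998729438838176}
{'fovy': 52.54427186849716, 'cx': 316.0075812129364, 'cy': 239.35245519576353, 'D': array([-0.12623378,  0.        ,  0.        ,  0.        ,  0.        ]), 'origin': array([ 0.04600247, -0.74210825,  0.60840728]), 'orientation': array([ 0.98417044, -0.00314971, -0.7436225 ])}
{'fovy': 54.2704587415287, 'cx': 320.65619504972324, 'cy': 229.43455529036547, 'D': array([-0.0922157,  0.       ,  0.       ,  0.       ,  0.       ]), 'origin': array([ 0.4440841 , -0.19220747,  0.95756618]), 'orientation': array([ 0.12204329,  0.02386198, -1.59913399])}
```

View pics/scene.png

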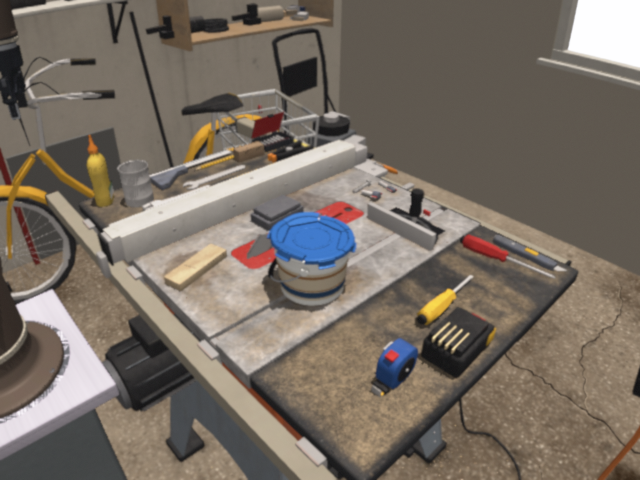

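View pics/top.png

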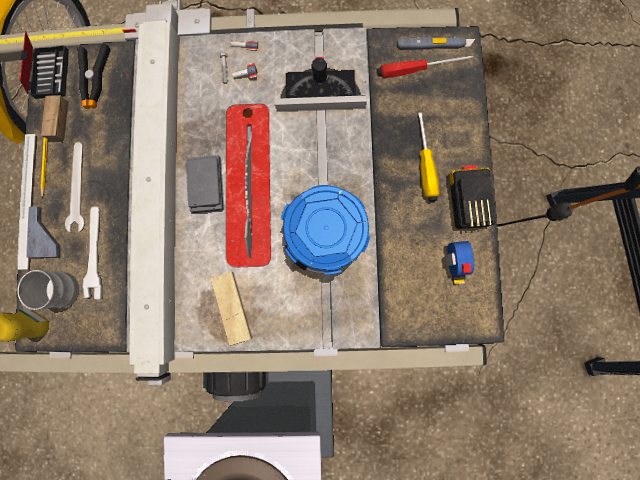

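The pail lid is at about (313,240) in scene and (326,229) in top; its surroundings are clear. I'll enlarge both views.

```bash
python3 - <<'E'
import cv2,numpy as np
a=cv2.imread("pics/scene.png")[200:315,260:365];b=cv2.imread("pics/top.png")[172:287,273:378]
f=lambda i:cv2.resize(i,(400,438),interpolation=cv2.INTER_CUBIC)
cv2.imwrite("pics/c.png",np.hstack([f(a),f(b)]))
E
cat > h.py <<'E'
import numpy as np,cv2
from scipy.spatial.transform import Rotation as R
def cam(m):
    f=240/np.tan(np.radians(m['fovy']/2));K=np.array([[f,0,m['cx']],[0,f,m['cy']],[0,0,1]])
    Rw=R.from_euler('xyz',m['orientation']).as_matrix()@np.diag([1,-1,-1])
    return K,np.array(m['D'],float),Rw,np.array(m['origin'])
def proj(m,P):
    K,D,Rw,o=cam(m);return cv2.projectPoints(np.atleast_2d(P).astype(float),cv2.Rodrigues(Rw.T)[0],-Rw.T@o,K,D)[0].reshape(-1,2)
def ray(m,p):
    K,D,Rw,o=cam(m);u=cv2.undistortPoints(np.array([[p]],float),K,D)[0,0];d=Rw@np.array([*u,1]);return o,d/np.linalg.norm(d)
def tri(L):
    A=0;b=0
    for o,d in L:
        M=np.eye(3)-np.outer(d,d);A=A+M;b=b+M@o
    x=np.linalg.solve(A,b);return x,[np.linalg.norm((np.eye(3)-np.outer(d,d))@(x-o))*1e3 for o,d in L]
E
```

```text
(no output)
```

View pics/c.png

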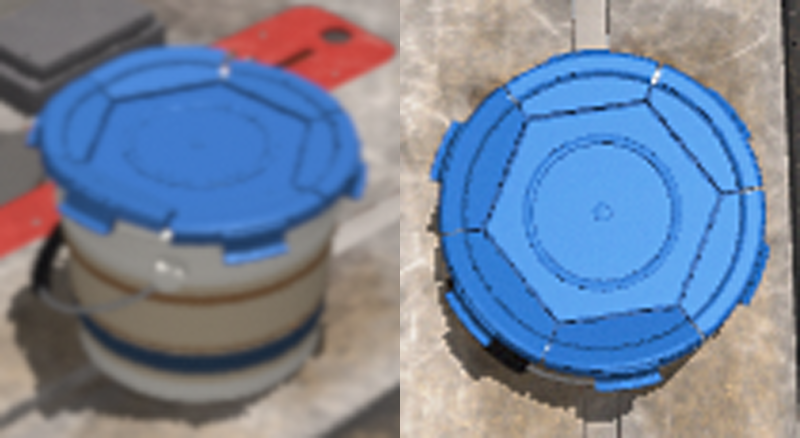

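Lid centre: scene (312.0,238.3), top (326.0,227.7). Slits in top crop at (510,98),(657,78),(755,190),(698,332),(548,345),(445,233).

```bash
python3 - <<'E'
from rig import manip
from h import *
t=manip.camera_model("top");s=manip.camera_model("scene")
c,r=tri([ray(s,(312,238.3)),ray(t,(326,227.7))]);print("centre",c,r)
for p in [(510,98),(657,78),(755,190),(698,332),(548,345),(445,233)]:
    o,d=ray(t,(273+(p[0]-400)*.2625,172+p[1]*.2626));P=o+d*(.119-o[2])/d[2]
    v=P-c;print(p,P,np.linalg.norm(v[:2]),np.degrees(np.arctan2(v[1],v[0])))
w=manip.camera_model("wrist");st=manip.get_state();Rt=R.from_euler('xyz',st['orientation'])
print("cam in tool",Rt.inv().apply(w['origin']-st['tool_pos']),(Rt.inv()*R.from_euler('xyz',w['orientation'])).as_euler('xyz'),w['fovy'],w['D'],w['cx'],w['cy'])
print("centre in tool",Rt.inv().apply(c-st['tool_pos']))
print(Rt.as_matrix())
E
```

```text
centre [ 0.55117236 -0.18460455  0.11072192] [np.float64(0.278184307760042), np.float64(0.27818430776004915)]
(510, 98) [ 0.60674624 -0.14254315  0.119     ] 0.06969661197964343 37.120455528057555
(657, 78) [ 0.61415774 -0.21311358  0.119     ] 0.06913698575460553 -24.35290672007136
(755, 190) [ 0.55863279 -0.25770014  0.119     ] 0.07347532746169735 -84.17233913599168
(698, 332) [ 0.49217638 -0.22828174  0.119     ] 0.07340452094088222 -143.48590466932095
(548, 345) [ 0.48817743 -0.15765492  0.119     ] 0.06851747197122963 156.83846198882952
(445, 233) [ 0.5426899 -0.1101608  0.119    ] 0.0749254502542122 96.50050638355421
cam in tool [ 0.08101668  0.00025827 -0.14316476] [ 2.82208001e+00 -7.88128334e-04  1.57149877e+00] 68.81342070412532 [-0.06206149  0.          0.          0.          0.        ] 324.31493915504734 243.56632608269095
centre in tool [-0.57790964 -0.56250914  0.12069328]
[[-9.09046137e-01  4.16695130e-01 -5.38691689e-04]
 [ 4.16695467e-01  9.09045050e-01 -1.40871800e-03]
 [-9.73109148e-05 -1.50506004e-03 -9.99998863e-01]]
```

Centre z 0.111 matches the expected 0.1125. Moving above it with fingers shut.

Emit:
drive_tool(moves=[{"slide": [-0.029,-0.028,-0.03],"turn": [0,0,0]},{"slide": [-0.058,-0.056,-0.04],"turn": [0,0,0]},{"slide": [-0.087,-0.084,-0.04],"turn": [0,0,0]},{"slide": [-0.116,-0.112,-0.04],"turn": [0,0,0]},{"slide": [-0.145,-0.14,-0.04],"turn": [0,0,0]},{"slide": [-0.174,-0.168,-0.04],"turn": [0,0,0]},{"slide": [-0.203,-0.196,-0.04],"turn": [0,0,0]},{"slide": [-0.232,-0.224,-0.04],"turn": [0,0,0]},{"slide": [-0.261,-0.252,-0.04],"turn": [0,0,0]},{"slide": [-0.29,-0.28,-0.04],"turn": [0,0,0]}], gripper=0)

```text
time: 0.93
tool_pos: [0.4075, 0.1907, 0.2712]
orientation: [3.141, -0.0, 2.712]
force: [0.1, 0.3, 0.8]
width: -0.003
finger_force: 0.0
```

Emit:
drive_tool(moves=[{"slide": [-0.029,-0.028,0],"turn": [0,0,0]},{"slide": [-0.058,-0.056,0],"turn": [0,0,0]},{"slide": [-0.087,-0.084,0],"turn": [0,0,0]},{"slide": [-0.116,-0.112,0],"turn": [0,0,0]},{"slide": [-0.145,-0.14,0],"turn": [0,0,0]},{"slide": [-0.174,-0.168,0],"turn": [0,0,0]},{"slide": [-0.203,-0.196,0],"turn": [0,0,0]},{"slide": [-0.232,-0.224,0],"turn": [0,0,0]},{"slide": [-0.25,-0.252,0],"turn": [0,0,0]},{"slide": [-0.25,-0.28,0],"turn": [0,0,0]}])

```text
time: 1.77
tool_pos: [0.5196, -0.1687, 0.2707]
orientation: [-3.14, 0.001, 2.711]
force: [-0.0, -0.1, -0.4]
width: 0.002
finger_force: 0.0
```

```bash
python3 - <<'E'
from rig import manip
from h import *
w=manip.camera_model("wrist");i=manip.capture("wrist");cv2.imwrite("pics/w1.png",i)
import pickle;pickle.dump(w,open("w1.pkl","wb"))
st=manip.get_state();Rt=R.from_euler('xyz',st['orientation']);print(st['time'],st['tool_pos'],st['force'],st['width'],st['joints'])
print(Rt.inv().apply(np.array([.5512,-.1846,.1107])-st['tool_pos']),proj(w,[.5512,-.1846,.1107]))
E
```

```text
1.8167 [ 0.51522964 -0.1744056   0.27096394] [-3.10616879 -4.93005264  0.01403409] -0.0014893111977058143 [-0.2021855   0.25314755  0.53829959  1.7688395  -0.13591459  1.15812558
  1.5100434 ]
[-0.0369039   0.00670472  0.16023568] [[323.29084482 259.86530264]]
```

View pics/w1.png

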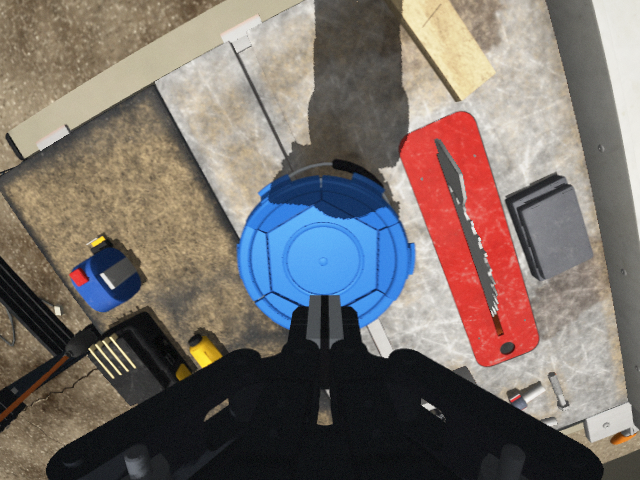

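The lid centre is seen at (323,261), as predicted. States are hard to judge by eye, so I'll probe each section by touch, reading the contact height.

Emit:
drive_tool(moves=[{"slide": [0.015,0.02,0.03],"turn": [0,0,0]},{"slide": [0.025,0.032,0.065],"turn": [0,0,0]},{"slide": [0.025,0.032,0.1],"turn": [0,0,0]},{"slide": [0.025,0.032,0.125],"turn": [0,0,0]},{"slide": [0.025,0.032,0.135],"turn": [0,0,0]},{"slide": [0.025,0.032,0.14],"turn": [0,0,0]},{"slide": [0.025,0.032,0.144],"turn": [0,0,0]},{"slide": [0.025,0.032,0.148],"turn": [0,0,0]},{"slide": [0.025,0.032,0.149],"turn": [0,0,0]},{"slide": [0.025,0.032,0.149],"turn": [0,0,0]}])

```text
time: 2.65
tool_pos: [0.5094, -0.1265, 0.1233]
orientation: [3.141, 0.002, 2.712]
force: [-0.1, 1.3, 1.5]
width: 0.002
finger_force: 1.0
```

```bash
python3 - <<'E'
from rig import manip
s=manip.get_state();print(s['time'],s['tool_pos'],s['force'])
E
```

```text
2.65 [ 0.50936188 -0.12650519  0.12330293] [-0.1395788   1.32704234  1.52741611]
```

Emit:
drive_tool(moves=[{"slide": [0,0,0.0015],"turn": [0,0,0]},{"slide": [0,0,0.003],"turn": [0,0,0]},{"slide": [0,0,0.003],"turn": [0,0,0]},{"slide": [0,0,0.003],"turn": [0,0,0]}])

```text
time: 2.98
tool_pos: [0.5089, -0.1266, 0.1197]
orientation: [3.141, 0.001, 2.712]
force: [-0.4, -0.1, 0.4]
width: -0.001
finger_force: 0.0
```

Emit:
drive_tool(moves=[{"slide": [0,0,0.0015],"turn": [0,0,0]},{"slide": [0,0,0.003],"turn": [0,0,0]},{"slide": [0,0,0.003],"turn": [0,0,0]},{"slide": [0,0,0.003],"turn": [0,0,0]}])

```text
time: 3.32
tool_pos: [0.5089, -0.1266, 0.1168]
orientation: [3.141, 0.001, 2.712]
force: [-0.9, 0.9, 6.8]
width: -0.001
finger_force: 3.4
```

Emit:
drive_tool(moves=[{"slide": [0,0,0.001],"turn": [0,0,0]},{"slide": [0,0,0.002],"turn": [0,0,0]},{"slide": [0,0,0.002],"turn": [0,0,0]},{"slide": [0,0,0.002],"turn": [0,0,0]}])

```text
time: 3.65
tool_pos: [0.509, -0.1265, 0.116]
orientation: [3.14, 0.001, 2.712]
force: [-6.4, 2.7, 21.1]
width: 0.002
finger_force: 10.6
```

Section C (126°): shut (no load at 0.120, firm at 0.116). Next, D (186°).

Emit:
drive_tool(moves=[{"slide": [0,0,-0.022],"turn": [0,0,0]},{"slide": [0,-0.036,-0.024],"turn": [0,0,0]},{"slide": [-0.001,-0.072,-0.024],"turn": [0,0,0]},{"slide": [-0.001,-0.072,-0.022],"turn": [0,0,0]},{"slide": [-0.001,-0.072,-0.016],"turn": [0,0,0]},{"slide": [-0.001,-0.072,-0.012],"turn": [0,0,0]},{"slide": [-0.001,-0.072,-0.009],"turn": [0,0,0]},{"slide": [-0.001,-0.072,-0.008],"turn": [0,0,0]},{"slide": [-0.001,-0.072,-0.008],"turn": [0,0,0]}])

```text
time: 4.4
tool_pos: [0.479, -0.1914, 0.1216]
orientation: [-3.141, -0.002, 2.713]
force: [-3.1, -1.0, 4.3]
width: 0.001
finger_force: 1.8
```

Emit:
drive_tool(moves=[{"slide": [0,0,0.002],"turn": [0,0,0]},{"slide": [0,0,0.002],"turn": [0,0,0]}])

```text
time: 4.57
tool_pos: [0.4796, -0.1911, 0.1195]
orientation: [-3.142, -0.001, 2.714]
force: [0.7, -0.4, 0.4]
width: -0.002
finger_force: 0.0
```

Emit:
drive_tool(moves=[{"slide": [0,0,0.002],"turn": [0,0,0]},{"slide": [0,0,0.004],"turn": [0,0,0]},{"slide": [0,0,0.006],"turn": [0,0,0]},{"slide": [0,0,0.006],"turn": [0,0,0]}])

```text
time: 4.9
tool_pos: [0.48, -0.1915, 0.1157]
orientation: [3.14, -0.0, 2.713]
force: [-8.1, 4.7, 25.2]
width: -0.001
finger_force: 12.7
```

D snapped (4 N at 0.1216, then 0). Next E (246°).

Emit:
drive_tool(moves=[{"slide": [0,0,-0.022],"turn": [0,0,0]},{"slide": [-0.031,-0.017,-0.024],"turn": [0,0,0]},{"slide": [-0.063,-0.034,-0.024],"turn": [0,0,0]},{"slide": [-0.063,-0.034,-0.022],"turn": [0,0,0]},{"slide": [-0.063,-0.034,-0.016],"turn": [0,0,0]},{"slide": [-0.063,-0.034,-0.012],"turn": [0,0,0]},{"slide": [-0.063,-0.034,-0.009],"turn": [0,0,0]},{"slide": [-0.063,-0.034,-0.008],"turn": [0,0,0]},{"slide": [-0.063,-0.034,-0.008],"turn": [0,0,0]}])

```text
time: 5.65
tool_pos: [0.5221, -0.2485, 0.1217]
orientation: [3.141, -0.001, 2.713]
force: [-0.4, -0.2, -0.1]
width: 0.005
finger_force: 0.0
```

Emit:
drive_tool(moves=[{"slide": [0,0,0.002],"turn": [0,0,0]},{"slide": [0,0,0.002],"turn": [0,0,0]}])

```text
time: 5.82
tool_pos: [0.5225, -0.2491, 0.1202]
orientation: [3.141, -0.0, 2.712]
force: [-0.3, -0.6, 1.4]
width: 0.002
finger_force: 0.0
```

Emit:
drive_tool(moves=[{"slide": [0,0,0.002],"turn": [0,0,0]},{"slide": [0,0,0.004],"turn": [0,0,0]},{"slide": [0,0,0.006],"turn": [0,0,0]},{"slide": [0,0,0.006],"turn": [0,0,0]}])

```text
time: 6.15
tool_pos: [0.523, -0.2495, 0.1161]
orientation: [3.14, 0.001, 2.712]
force: [-5.7, 3.3, 19.1]
width: 0.0
finger_force: 9.5
```

E (246°): shut already. F next (delta −0.062, +0.037).

Emit:
drive_tool(moves=[{"slide": [0,0,-0.022],"turn": [0,0,0]},{"slide": [-0.031,0.018,-0.024],"turn": [0,0,0]},{"slide": [-0.062,0.037,-0.024],"turn": [0,0,0]},{"slide": [-0.062,0.037,-0.022],"turn": [0,0,0]},{"slide": [-0.062,0.037,-0.016],"turn": [0,0,0]},{"slide": [-0.062,0.037,-0.012],"turn": [0,0,0]},{"slide": [-0.062,0.037,-0.009],"turn": [0,0,0]},{"slide": [-0.062,0.037,-0.008],"turn": [0,0,0]},{"slide": [-0.062,0.037,-0.008],"turn": [0,0,0]}])

```text
time: 6.9
tool_pos: [0.5934, -0.242, 0.1219]
orientation: [-3.141, -0.001, 2.711]
force: [-0.5, -0.8, 0.6]
width: 0.004
finger_force: 0.0
```

Emit:
drive_tool(moves=[{"slide": [0,0,0.002],"turn": [0,0,0]},{"slide": [0,0,0.002],"turn": [0,0,0]}])

```text
time: 7.07
tool_pos: [0.5941, -0.2418, 0.1203]
orientation: [3.141, 0.0, 2.711]
force: [0.7, 0.8, 0.2]
width: -0.0
finger_force: 0.0
```

Emit:
drive_tool(moves=[{"slide": [0,0,0.002],"turn": [0,0,0]},{"slide": [0,0,0.004],"turn": [0,0,0]},{"slide": [0,0,0.006],"turn": [0,0,0]},{"slide": [0,0,0.006],"turn": [0,0,0]}])

```text
time: 7.4
tool_pos: [0.5947, -0.2419, 0.1163]
orientation: [3.141, 0.001, 2.712]
force: [-6.0, 2.2, 16.6]
width: -0.003
finger_force: 8.1
```

Emit:
drive_tool(moves=[{"slide": [0,0,-0.022],"turn": [0,0,0]},{"slide": [0,0.036,-0.024],"turn": [0,0,0]},{"slide": [0.001,0.072,-0.024],"turn": [0,0,0]},{"slide": [0.001,0.072,-0.022],"turn": [0,0,0]},{"slide": [0.001,0.072,-0.016],"turn": [0,0,0]},{"slide": [0.001,0.072,-0.012],"turn": [0,0,0]},{"slide": [0.001,0.072,-0.009],"turn": [0,0,0]},{"slide": [0.001,0.072,-0.008],"turn": [0,0,0]},{"slide": [0.001,0.072,-0.008],"turn": [0,0,0]}])

```text
time: 8.15
tool_pos: [0.6227, -0.177, 0.1217]
orientation: [-3.141, -0.001, 2.71]
force: [0.2, -0.0, -0.5]
width: 0.003
finger_force: 0.0
```

Emit:
drive_tool(moves=[{"slide": [0,0,0.002],"turn": [0,0,0]},{"slide": [0,0,0.002],"turn": [0,0,0]}])

```text
time: 8.32
tool_pos: [0.6232, -0.1763, 0.1201]
orientation: [-3.141, -0.0, 2.711]
force: [-0.7, -0.0, -0.0]
width: -0.003
finger_force: 0.0
```

Emit:
drive_tool(moves=[{"slide": [0,0,0.002],"turn": [0,0,0]},{"slide": [0,0,0.004],"turn": [0,0,0]},{"slide": [0,0,0.006],"turn": [0,0,0]},{"slide": [0,0,0.006],"turn": [0,0,0]}])

```text
time: 8.65
tool_pos: [0.6239, -0.1761, 0.1163]
orientation: [3.141, 0.001, 2.712]
force: [-4.9, 1.7, 16.1]
width: -0.004
finger_force: 7.8
```

F and A were shut; so C, D and likely B are the raised ones (matches the darker panels). Now B.

Emit:
drive_tool(moves=[{"slide": [0,0,-0.022],"turn": [0,0,0]},{"slide": [0.031,0.017,-0.024],"turn": [0,0,0]},{"slide": [0.063,0.034,-0.024],"turn": [0,0,0]},{"slide": [0.063,0.034,-0.022],"turn": [0,0,0]},{"slide": [0.063,0.034,-0.016],"turn": [0,0,0]},{"slide": [0.063,0.034,-0.012],"turn": [0,0,0]},{"slide": [0.063,0.034,-0.009],"turn": [0,0,0]},{"slide": [0.063,0.034,-0.008],"turn": [0,0,0]},{"slide": [0.063,0.034,-0.008],"turn": [0,0,0]}])

```text
time: 9.4
tool_pos: [0.581, -0.1188, 0.1221]
orientation: [3.141, -0.0, 2.711]
force: [-1.6, 2.9, 3.6]
width: -0.0
finger_force: 2.0
```

Emit:
drive_tool(moves=[{"slide": [0,0,0.002],"turn": [0,0,0]},{"slide": [0,0,0.002],"turn": [0,0,0]}])

```text
time: 9.57
tool_pos: [0.5809, -0.1191, 0.1199]
orientation: [3.142, 0.0, 2.711]
force: [-0.8, 0.0, 0.2]
width: 0.005
finger_force: 0.0
```

Emit:
drive_tool(moves=[{"slide": [0,0,0.002],"turn": [0,0,0]},{"slide": [0,0,0.004],"turn": [0,0,0]},{"slide": [0,0,0.006],"turn": [0,0,0]},{"slide": [0,0,0.006],"turn": [0,0,0]}])

```text
time: 9.9
tool_pos: [0.5808, -0.1197, 0.116]
orientation: [3.141, 0.001, 2.711]
force: [-5.8, 2.0, 20.7]
width: 0.004
finger_force: 10.2
```

Emit:
drive_tool(moves=[{"slide": [0,0,-0.03],"turn": [0,0,0]},{"slide": [0.03,0,-0.065],"turn": [0,0,0]},{"slide": [0.06,0,-0.09],"turn": [0,0,0]},{"slide": [0.09,0,-0.115],"turn": [0,0,0]},{"slide": [0.12,0.02,-0.13],"turn": [0,0,0]},{"slide": [0.12,0.05,-0.13],"turn": [0,0,0]},{"slide": [0.12,0.08,-0.13],"turn": [0,0,0]},{"slide": [0.12,0.11,-0.13],"turn": [0,0,0]},{"slide": [0.12,0.11,-0.13],"turn": [0,0,0]},{"slide": [0.12,0.11,-0.13],"turn": [0,0,0]}])

```text
time: 10.73
tool_pos: [0.5174, 0.0326, 0.2437]
orientation: [-3.141, -0.0, 2.714]
force: [-1.0, -1.2, 0.5]
width: 0.001
finger_force: 0.0
```

```bash
python3 - <<'E'
from rig import manip
import cv2,numpy as np
a=manip.capture("scene")[200:315,260:365];b=manip.capture("top")[172:287,273:378]
f=lambda i:cv2.resize(i,(400,438),interpolation=cv2.INTER_CUBIC)
cv2.imwrite("pics/c2.png",np.hstack([f(a),f(b)]));s=manip.get_state();print(s['time'],s['tool_pos'],s['force'])
E
```

```text
10.8333 [0.51685418 0.03013687 0.24383921] [-0.38699012  0.1479597  -0.39643258]
```

View pics/c2.png

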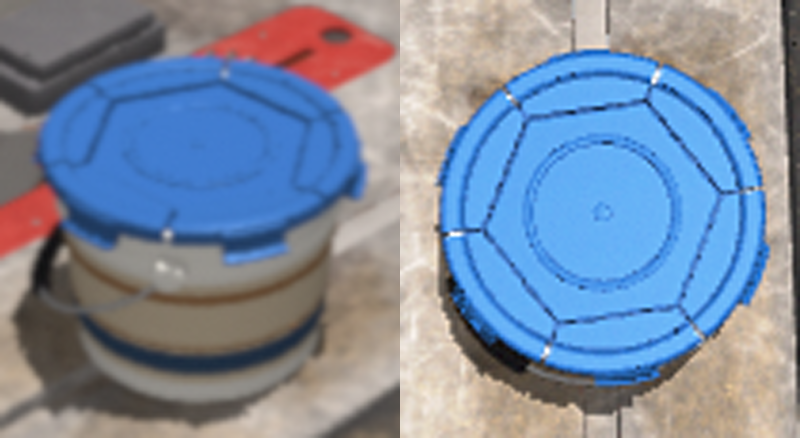

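The lid is now evenly shaded with a flush rim all round. Its centre is still at crop (198,146) and (602,212), so the pail has not moved, and the arm is clear of it.

```bash
python3 -c "
from rig import manip
print(manip.finish_job())"
```

```text
the job is handed in; nothing more can be done
None
```

The three raised rim sections (centred about 66°, 126° and 186° from world x) are pressed shut and the whole rim looks flush, with the pail unmoved and nothing else touched; I probed the other three with up to about 19 N, found them already shut, and handed the job in at about 11 s.

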